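# Draw out the white-knobbed tube stop

## Robot

A 6-joint arm with a two-finger parallel gripper is mounted at the origin on the work surface. World frame = base frame: x ahead of the robot, y to its left, z up, the work surface at z = 0. Lengths are in mm, angles in rad, forces in N, time in s.
With the tool pointing down it reaches from about 350 to 975 mm from the base axis. Payload 7.1 kg.
Tool frame: the origin (TCP) lies at the very end of the fingers, on their centre line; the grasp point (between the pads) lies 19 mm behind it; z points along the fingers, x is the direction in which the jaws open and shut, and the axes are right-handed (so a half turn about z gives the same grasp; the last joint's range is limited). The gripper opens to 88 mm and grips with 3 to 60 N. Pads are 20 mm wide; open, the fingers measure 115 mm over their backs; the gripper's body (75 mm by 178 mm) begins 61 mm behind the grasp point.
Start: joints at [1.275, 0.423, 1.63, -0, 1.089, -0.019], TCP at [170.768, 601.201, 222.675] pointing down, gripper open.
Joint ranges: [-3, 3], [-0.9, 2.11], [0.09, 2.58], [-1.31, 4.45], [0.11, 2.69], [-2.54, 2.54]. Speed limits (rad/s): [2.39, 2.39, 3.01, 3.14, 3.14, 3.14].

## Interface

Orientations are given as a rotation vector (axis times angle).
In Python, from workcell import * gives the robot as it stands.
- The arm moves only by the tool arm_command, never from a script. Its argument "increments" is a list of rows, each a list of 2 entries, a list of its own where there are three numbers: the shift along the tool's x, y, z in cm, then the turn about the tool's z in degrees. In form: [[[dx, dy, dz], turn], ...]. A call has 1 to 20 rows; each row shifts and turns the pose as measured when the row begins, along the tool's axes as they then stand; what a row does not reach is not made up. A row lasts 1/10 s, in which the tool goes at most 50 mm and 8.59 degrees, less where a joint would pass 70% of its speed; a pose out of reach is approached as far as the arm can. A call is refused whole if a number of a shift passes 5 or a number of a turn 8.59, either way. A call with a gripper value outside its range is refused whole. "gripper" is the opening, from 0 (shut) to 1 (fully open), set as the call begins (left out, the last holds). The fingers move at their own pace and stop on an object; the grip force is fixed at half the most. Time passes only in rows, so rows that do not move let the fingers close. It gives the time, the measured TCP pose, the force and the opening at its end, in the units of the state.
- get_obs(): the state, without advancing time (a new reading comes with each control period).
- get_image(name): name is "scene" or "top"; returns the picture (420x560x3 uint8, red, green, blue); there is no depth.
- camera_params(name): a dict with "K" (3x3 intrinsics, pixels), "rvec" (rotation vector, rad) and "tvec" (3), from world to camera coordinates, as OpenCV has them. Camera axes: x right, y down, z forward; pixel columns grow to the right and rows downward; lengths in mm; the calibration is good to about 2 mm. A picture is of the moment at which its call begins. camera_params takes no time and is no camera call.
- close_job(): hands the job in, once; it reports no verdict.
The state is a dict: "t": time; "qpos": joint angles; "qvel": joint speeds; "joint_torque": joint torques, N m; "ee_pos": TCP position; "orientation": TCP orientation; "ft_force": force on the tool from outside, world axes, zero at the start; "moment": the same for the moment, N m; "width": finger opening in mm.
Only numpy, scipy, OpenCV 4.12 (cv2) and the standard library are available. Lean on these libraries where they do the work, as an engineer would, in place of code of your own. Each camera call takes 0.05 s, during which the arm holds its last target.

## Task

Set the tube gauge for the next snowshoe frame: take the green stop gauge with the white porcelain knob on its steel bar and pull that sprung bar out as far as it goes, to its stop, then let go and leave it out. Leave the bar of the other gauge, the one with the black knob, alone; the small knobs on the parts cabinet are not meant.

Things in the scene. Friction and masses are not known exactly. Their poses are not given: they have to be found in the camera images.
- white_gauge: The gauge to work: green housing 130 (its x) x 50 x 42 mm high on a 150 x 76 mm base plate, fixed to the board; brass collar on its front. Origin: centre of the underside; z up. A flat steel bar slides level out of the front along its -x, with a block (30 x 30 mm, top at 28 mm) and the white knob at its outer end. The other gauge is otherwise alike; either may be left or right, turned up to 20 degrees.
- white_slide (a joint): How far the white-knobbed bar is drawn out, in m: 0 fully in, 0.100 against its stop; grows as the knob moves along the gauge's -x. Starts at 0 to 0.02. A spring (1.5 N in, 3 N out) draws it in, but a 5 N brake holds it where it is let go, so pulling takes 7 to 9 N. A red band on the bar shows outside the collar only in the last 11 mm, wholly at the stop.
- white_knob (a point): White porcelain knob to pull: upright, round, 32 mm across, straight sides 48 to 62 mm above the board, top at 68 mm, on a 14 mm brass neck. The point is on its axis, 55 mm above the board, on the gauge's centre line, 125 mm along -x from the gauge's origin with the bar in (225 mm out). With the bar in, the collar (34 mm high) is 50 mm behind the knob's axis, the housing 60 mm.
- black_knob (a point): Black knob of the other gauge, same size and shape, the point at the same place in it. Its bar, sprung alike, is to be left as it is (drawn out 0 to 30 mm at the start).

How it is judged:
By the outcome, as a careful person would: the job done as asked, in the order asked, and still so for the second after the job is handed in, with the robot touching nothing.
It also fails if it takes over 35 s, if anything falls off the work surface, if the arm or the gripper's body presses on something with over 40 N, if the wrist force passes 120 N, or if a joint passes its speed limit or range.

## Working session

There is one attempt and no reset: what is moved stays moved. The work goes in short steps, Python scripts to look and compute and a tool call to move; the robot and the scene stay as the last step left them, time stands still between calls to the robot, and variables do not carry over. Pictures are saved under pics/ and viewed, and the job is handed in when it is done.

Besides the shell and the picture viewer there is one more tool, called after ">>>" by a JSON object that holds its "name" and its "arguments", one argument or row to a line. arm_command: Moves the arm, as the interface text tells. Its arguments: {"type":"object","properties":{"increments":{"type":"array","items":{"type":"array"}},"gripper":{"type":"number"}},"required":["increments"]}

```bash
mkdir -p pics; python3 - <<'E'
from workcell import *
import cv2
print(get_obs())
for n in("scene","top"):
    cv2.imwrite(f"pics/{n}0.png",get_image(n)[:,:,::-1]); print(camera_params(n))
E
```

```text
{'t': 0.0, 'qpos': array([ 1.27499351e+00,  4.23849771e-01,  1.63069865e+00, -9.76785771e-06,
        1.08859097e+00, -1.89938300e-02]), 'qvel': array([-9.46342524e-07, -1.60305301e-03,  3.06384580e-04, -3.62179127e-04,
        1.68281861e-04,  1.82235943e-03]), 'joint_torque': array([ 1.05938001e-03, -5.44605732e+01, -2.73679286e+01,  6.45125401e-02,
        2.25937483e-02, -6.14262603e-05]), 'ee_pos': array([170.61470725, 600.67656188, 221.89272501]), 'orientation': array([ 2.50594003e+00,  1.89317515e+00, -1.95748868e-03]), 'ft_force': array([0.82699431, 0.77531101, 0.11523801]), 'moment': array([ 0.03134594, -0.01290968, -0.00207972]), 'width': 88.14912834378417}
{'K': array([[501.654855  ,   0.        , 282.69220989],
       [  0.        , 501.654855  , 221.70071285],
       [  0.        ,   0.        ,   1.        ]]), 'rvec': array([ 0.88916155,  2.5335267 , -1.08661978]), 'tvec': array([ 508.99172646, -248.49965333, 1078.2568462 ])}
{'K': array([[509.68953829,   0.        , 279.87928536],
       [  0.        , 509.68953829, 208.60588367],
       [  0.        ,   0.        ,   1.        ]]), 'rvec': array([ 2.14714318, -2.11013814,  0.20968059]), 'tvec': array([-46.00632772, 668.62902696, 914.78341372])}
```

View pics/scene0.png

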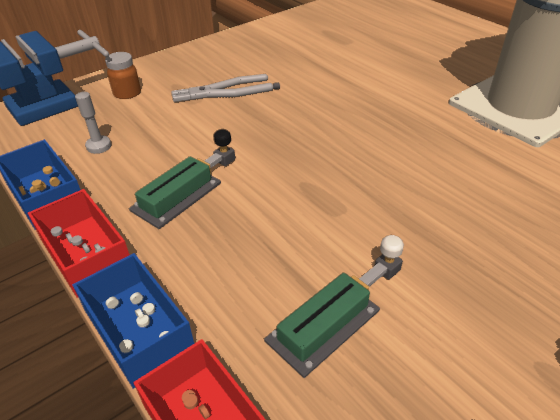

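View pics/top0.png

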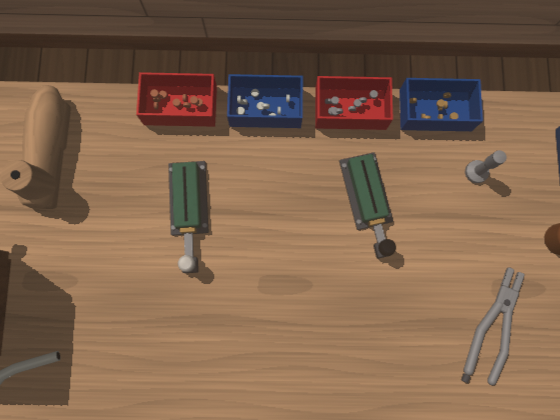

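Scene view: the white knob is at about (391,246), with its gauge lower right. The black knob is at (222,138). Top view: white knob at (188,264), black at (387,247). I'll enlarge the crops next.

```bash
python3 - <<'E'
import cv2,numpy as np
a=cv2.imread("pics/top0.png")[150:290,130:250]; b=cv2.imread("pics/scene0.png")[225:375,255:415]
cv2.imwrite("pics/c1.png",cv2.resize(a,None,fx=4,fy=4,interpolation=2)); cv2.imwrite("pics/c2.png",cv2.resize(b,None,fx=4,fy=4,interpolation=2))
E
```

```text
(no output)
```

View pics/c1.png

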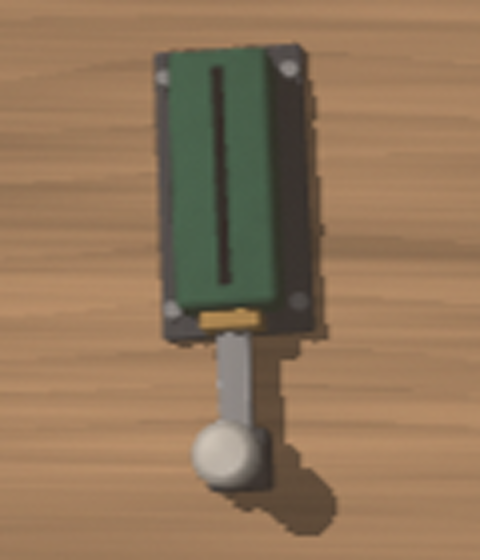

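View pics/c2.png

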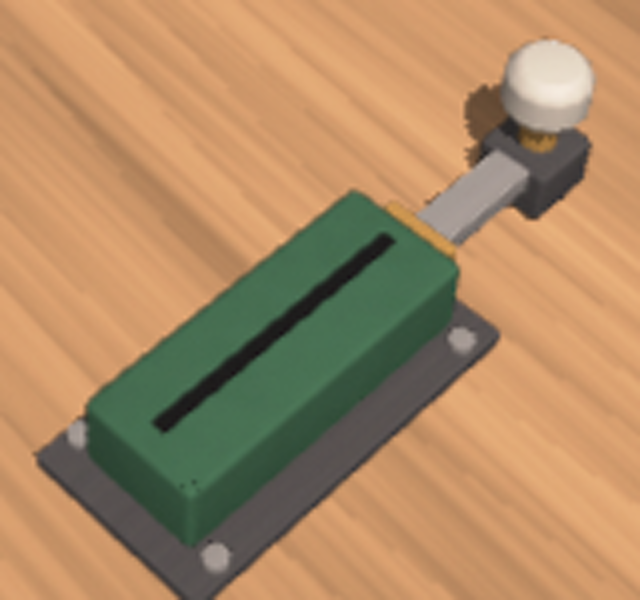

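```bash
cat > h.py <<'E'
import numpy as np,cv2
from workcell import *
def ray(n,uv):
    p=camera_params(n);R=cv2.Rodrigues(p["rvec"])[0];C=-R.T@p["tvec"]
    d=R.T@np.linalg.inv(p["K"])@np.array([*uv,1.]);return C,d/np.linalg.norm(d)
def onz(n,uv,z):
    C,d=ray(n,uv);return C+d*(z-C[2])/d[2]
def tri(a,b):
    (C1,d1),(C2,d2)=ray("top",a),ray("scene",b)
    s=np.linalg.lstsq(np.c_[d1,-d2],C2-C1,rcond=None)[0]
    P,Q=C1+s[0]*d1,C2+s[1]*d2
    return (P+Q)/2,np.linalg.norm(P-Q)
E
python3 - <<'E'
from h import *
T=lambda u,v:(u/4+130-.4,v/4+150-.4); S=lambda u,v:(u/4+255-.4,v/4+225-.4)
print("knob",tri(T(227,455),S(548,86)))
print("knob top/scene z57",onz("top",T(227,455),60),onz("scene",S(548,86),57))
for n,a,b in(("top",T(216,68),T(225,284)),("scene",S(158,427),S(388,239))):
    p,q=onz(n,a,42),onz(n,b,42);d=q-p;print(n,p,q,np.degrees(np.arctan2(d[1],d[0])),np.linalg.norm(d))
c=[onz("top",T(*x),5) for x in((155,55),(303,45),(313,330),(167,341))]
print(np.round(c,1),np.mean(c,0)); 
for i,j in((0,3),(1,2)):
    d=c[j]-c[i];print(np.degrees(np.arctan2(d[1],d[0])),np.linalg.norm(d))
print(onz("top",(387,247),60))
o=get_obs();print(cv2.Rodrigues(o["orientation"])[0].round(3))
E
```

```text
knob (array([562.1332234, 141.0244328,  53.7633461]), np.float64(0.5062225149388085))
knob top/scene z57 [561.81936305 139.75584613  60.        ] [564.55805642 143.02694545  57.        ]
top [754.47071721 157.88181881  42.        ] [646.06450993 147.97157354  42.        ] -174.77667058215292 108.85825065898992
scene [755.09680934 158.46601482  42.        ] [647.10320683 149.38968035  42.        ] -175.19586001952814 108.3743421223006
[[770.8 196.5   5. ]
 [777.6 120.6   5. ]
 [629.4 109.2   5. ]
 [622.5 182.1   5. ]] [700.08429621 152.11067529   5.        ]
-174.4510067384316 148.98782427310482
-175.59000629327667 148.68552528661684
[ 599.34095781 -239.18759782   60.        ]
[[ 0.273  0.962 -0.   ]
 [ 0.962 -0.273 -0.001]
 [-0.001  0.    -1.   ]]
```

```bash
python3 - <<'E'
from h import *
for n in("top","scene"):
    p=camera_params(n)
    print(n,cv2.projectPoints(np.array([[170.,600,222],[170,600,0],[170,600,400],[0,0,0]]),p["rvec"],p["tvec"],p["K"],None)[0][:,0].round())
for uv in((30,400),(5,300),(17,175),(40,205),(45,95),(58,356)): print(uv,onz("top",uv,0).round(),onz("top",uv,200).round())
print((-cv2.Rodrigues(camera_params("top")["rvec"])[0].T@camera_params("top")["tvec"]).round())
E
```

```text
top [[-172.  526.]
 [ -69.  474.]
 [-314.  596.]
 [ 254.  581.]]
scene [[1020.  210.]
 [ 851.  334.]
 [1254.   38.]
 [ 519.  106.]]
(30, 400) [303. 433.  -0.] [339. 343. 200.]
(5, 300) [489. 502.   0.] [489. 399. 200.]
(17, 175) [741. 506.   0.] [692. 402. 200.]
(40, 205) [680. 453.   0.] [642. 359. 200.]
(45, 95) [917. 467.   0.] [833. 370. 200.]
(58, 356) [384. 388.   0.] [405. 307. 200.]
[ 489.  -26. 1023.]
```

```bash
python3 - <<'E'
import cv2
a=cv2.imread("pics/top0.png")[70:420,0:110]
cv2.imwrite("pics/c3.png",cv2.convertScaleAbs(cv2.resize(a[:175],None,fx=3.3,fy=3.3,interpolation=2),alpha=1.6))
cv2.imwrite("pics/c4.png",cv2.convertScaleAbs(cv2.resize(a[150:],None,fx=3,fy=3,interpolation=2),alpha=1.8))
E
```

```text
(no output)
```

View pics/c4.png

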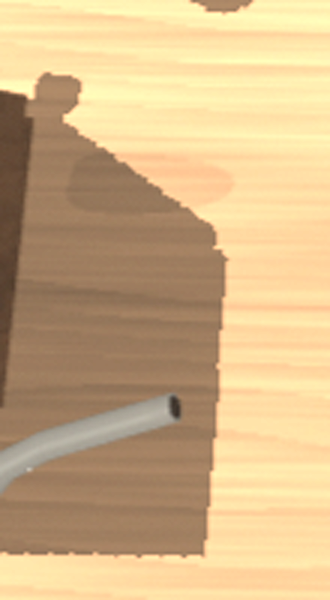

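View pics/c3.png

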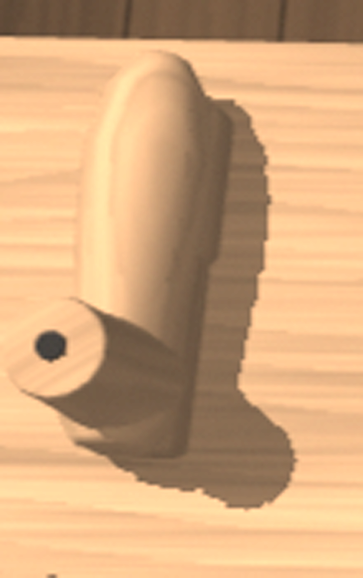

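The top view also shows a tall cabinet at the left edge, whose shadow reaches x≈73 px, and a bent tube ending at (58,356). Both lie between the start and the knob. I'll lift, draw in, then swing round at a small radius.

>>> {"name": "arm_command", "arguments": {
  "increments": [
    [[0,0,-4],0],
    [[0,0,-4],0],
    [[0,0,-4],0],
    [[-2,0,-4],0],
    [[-4,0,-2],0],
    [[-4,0,0],0],
    [[-4,0,0],0],
    [[-4,0,0],0],
    [[-2,0,0],0]
  ],
  "gripper": 1
}}

```text
t: 1.0
ee_pos: [114.2, 402.3, 405.7]
orientation: [2.502, 1.89, -0.013]
ft_force: [-0.4, -0.0, 1.0]
width: 87.7
```

>>> {"name": "arm_command", "arguments": {
  "increments": [
    [[0,4.6,0],6.5],
    [[0,4.6,0],6.5],
    [[0,4.6,0],6.5],
    [[0,4.6,0],6.5],
    [[0,4.6,0],6.5],
    [[0,4.6,0],6.5],
    [[0,4.6,0],6.5],
    [[0,4.6,0],6.5],
    [[0,4.6,0],6.5],
    [[0,0,0],6.5],
    [[0,0,0],3]
  ]
}}

```text
t: 2.1
ee_pos: [412.8, 119.4, 405.3]
orientation: [3.131, 0.098, -0.009]
ft_force: [-0.2, -0.8, -0.2]
width: 87.7
```

```bash
cat >> h.py <<'E'
def to(P,yaw):
    o=get_obs();R=cv2.Rodrigues(o["orientation"])[0];y=np.degrees(np.arctan2(R[1,0],R[0,0]))
    print("t",o["t"],"pos",o["ee_pos"].round(1),"yaw",y.round(2),"tilt",R[:,2].round(3),"shift cm",(R.T@(np.array(P)-o["ee_pos"])/10).round(2),"turn",(y-yaw).round(2),"F",o["ft_force"].round(1),"w",o["width"].round(1),"q6",o["qpos"][5].round(2))
E
python3 -c "
from h import *
to([562,140.5,100],5)"
```

```text
Traceback (most recent call last):
  File "h.py", line 15, in to
    print("t",o["t"],"pos",o["ee_pos"].round(1),"yaw",y.round(2),"tilt",R[:,2].round(3),"shift cm",(R.T@(np.array(P)-o["ee_pos"])/10).round(2),"turn",(y-yaw).round(2),"F",o["ft_force"].round(1),"w",o["width"].round(1),"q6",o["qpos"][5].round(2))
                                                                                                                                                                                                      ^^^^^^^^^^^^^^^^
AttributeError: 'float' object has no attribute 'round'
```

```bash
sed -i 's/o\["width"\].round(1)/o["width"]/' h.py
python3 -c "
from h import *
to([562,140.5,110],5)"
```

```text
t 2.1 pos [412.8 119.4 405.3] yaw 3.58 tilt [-0.005 -0.009 -1.   ] shift cm [15.2  -1.44 29.43] turn -1.42 F [-0.2 -0.8 -0.2] w 87.67907792296708 q6 0.2
```

>>> {"name": "arm_command", "arguments": {
  "increments": [
    [[3.5,-0.4,2],-1.4],
    [[3.5,-0.4,3.5],0],
    [[3,-0.3,4],0],
    [[3,-0.3,4],0],
    [[2,0,4],0],
    [[0,0,4],0],
    [[0,0,4],0],
    [[0,0,2],0],
    [[0,0,1],0],
    [[0,0,0],0]
  ]
}}

```text
t: 3.1
ee_pos: [566.4, 141.4, 109.7]
orientation: [3.131, 0.128, -0.004]
ft_force: [0.7, -1.0, 0.4]
width: 87.9
```

```bash
python3 - <<'E'
from h import *
to([562,140.5,37],5)
for n in("scene","top"): cv2.imwrite(f"pics/{n}1.png",get_image(n)[:,:,::-1])
a=cv2.imread("pics/top1.png")[150:300,110:270]; b=cv2.imread("pics/scene1.png")[150:375,255:455]
cv2.imwrite("pics/d1.png",np.hstack([cv2.resize(a,(400,375)),cv2.resize(b,(333,375))]))
E
```

```text
t 3.1 pos [566.4 141.4 109.7] yaw 4.7 tilt [-0.002 -0.008 -1.   ] shift cm [-0.42 -0.01  7.28] turn -0.3 F [ 0.7 -1.   0.4] w 87.8973909279752 q6 0.15
```

View pics/d1.png

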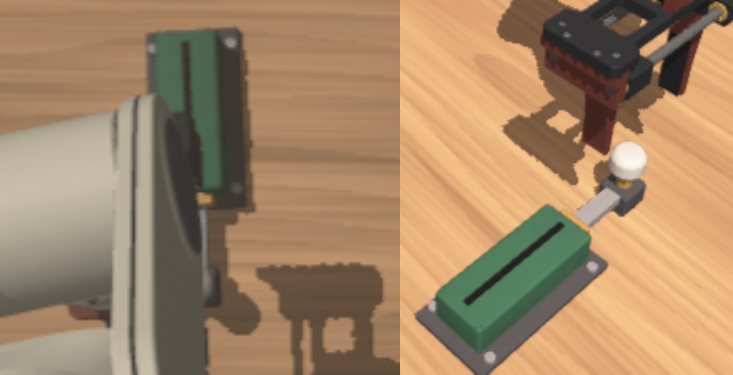

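```bash
python3 - <<'E'
from h import *
o=get_obs();R=cv2.Rodrigues(o["orientation"])[0]
p=camera_params("scene")
P=np.array([o["ee_pos"],o["ee_pos"]-44*R[:,0],o["ee_pos"]+44*R[:,0],[562,140.5,57],[562,140.5,68]])
print((cv2.projectPoints(P,p["rvec"],p["tvec"],p["K"],None)[0][:,0]-[255,150])*333/200+[400,0])
E
```

```text
[[632.714657   114.02314971]
 [665.79846504  88.68446266]
 [597.45668215 141.02701787]
 [627.30109597 156.95200057]
 [629.07081805 147.95066929]]
```

The scene crop shows the open fingers straddling the knob at (628,160). The finger tips are where the calibration predicts them. Next is the descent to the knob's straight sides.

>>> {"name": "arm_command", "arguments": {
  "increments": [
    [[-0.4,0,2],-0.3],
    [[0,0,2],0],
    [[0,0,1.6],0],
    [[0,0,1.2],0],
    [[0,0,0.5],0],
    [[0,0,0],0]
  ]
}}

```text
t: 3.8
ee_pos: [571.3, 142.7, 45.0]
orientation: [3.134, 0.137, 0.027]
ft_force: [-0.2, -0.6, 0.1]
width: 87.9
```

```bash
python3 - <<'E'
from h import *
to([562,140.5,37],5)
cv2.imwrite("pics/s2.png",cv2.resize(get_image("scene")[150:375,255:495,::-1],None,fx=2.6,fy=2.6))
E
```

```text
t 3.8 pos [571.3 142.7  45. ] yaw 5.02 tilt [ 0.018 -0.004 -1.   ] shift cm [-0.96  0.13  0.78] turn 0.02 F [-0.2 -0.6  0.1] w 87.85118721618467 q6 0.15
```

View pics/s2.png

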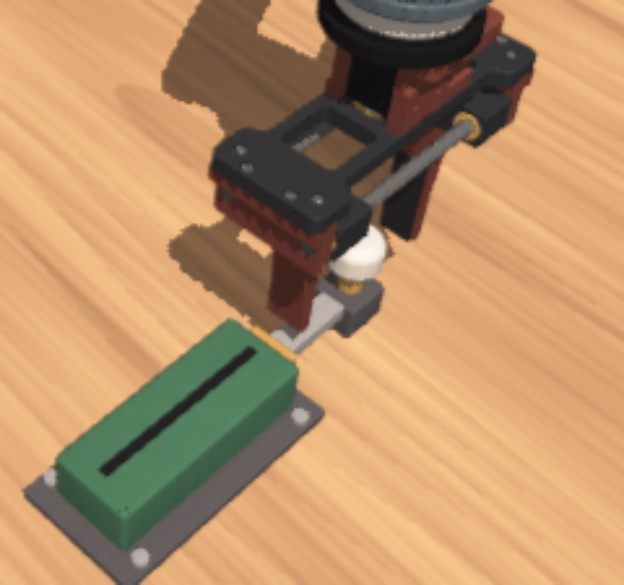

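>>> {"name": "arm_command", "arguments": {
  "increments": [
    [[-0.6,0.1,0],0],
    [[-0.4,0,0.3],0],
    [[-0.3,0,0.4],0],
    [[0,0,0],0],
    [[0,0,0],0]
  ]
}}

```text
t: 4.35
ee_pos: [558.4, 140.6, 39.3]
orientation: [3.134, 0.137, 0.032]
ft_force: [-0.1, -0.1, 0.4]
width: 87.8
```

```bash
python3 -c "
from h import *
to([562,140.5,37],5)"
```

```text
t 4.35 pos [558.4 140.6  39.3] yaw 5.01 tilt [ 0.021 -0.003 -1.   ] shift cm [0.35 0.04 0.24] turn 0.01 F [-0.1 -0.1  0.4] w 87.834068998336 q6 0.15
```

>>> {"name": "arm_command", "arguments": {
  "increments": [
    [[0.3,0,0.3],0],
    [[0,0,0],0],
    [[0,0,0],0],
    [[0,0,0],0],
    [[0,0,0],0],
    [[0,0,0],0],
    [[0,0,0],0],
    [[0,0,0],0]
  ],
  "gripper": 0.3
}}

```text
t: 5.15
ee_pos: [563.0, 141.1, 36.4]
orientation: [3.135, 0.137, 0.035]
ft_force: [3.7, -1.1, -1.7]
width: 30.4
```

```bash
python3 -c "
from h import *
to([562,140.5,37],5)"
```

```text
t 5.15 pos [563.  141.1  36.4] yaw 5.01 tilt [ 0.023 -0.003 -1.   ] shift cm [-0.11  0.05 -0.07] turn 0.01 F [ 3.7 -1.1 -1.7] w 30.39010170256552 q6 0.15
```

>>> {"name": "arm_command", "arguments": {
  "increments": [
    [[0,0,0],0],
    [[0,0,0],0],
    [[-0.7,0,0],0],
    [[-1,0,0],0],
    [[-1,0,0],0],
    [[-1,0,0],0],
    [[-1,0,0],0],
    [[-1,0,0],0],
    [[0,0,0],0]
  ],
  "gripper": 0
}}

```text
t: 6.05
ee_pos: [515.3, 136.9, 36.2]
orientation: [3.137, 0.137, 0.069]
ft_force: [-3.1, 1.2, 0.9]
width: 30.5
```

```bash
python3 - <<'E'
from h import *
to([476,132.9,37],5)
cv2.imwrite("pics/s3.png",cv2.resize(get_image("scene")[130:355,255:495,::-1],None,fx=2.6,fy=2.6))
E
```

```text
t 6.05 pos [515.3 136.9  36.2] yaw 5.01 tilt [ 0.044  0.001 -0.999] shift cm [-3.94  0.06 -0.26] turn 0.01 F [-3.1  1.2  0.9] w 30.502638902629972 q6 0.17
```

View pics/s3.png

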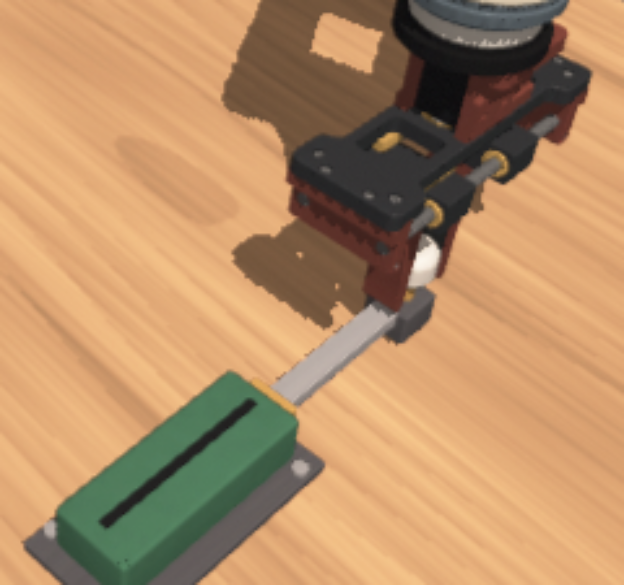

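The grip holds and the bar is following: steel shows, with no red band yet. I'll keep pulling.

>>> {"name": "arm_command", "arguments": {
  "increments": [
    [[-1,0,-0.04],0],
    [[-1,0,-0.04],0],
    [[-0.8,0,-0.04],0],
    [[-0.5,0,0],0],
    [[-0.5,0,0],0]
  ]
}}

```text
t: 6.6
ee_pos: [486.7, 134.5, 36.3]
orientation: [-3.136, -0.138, -0.097]
ft_force: [8.0, -1.3, -7.4]
width: 30.7
```

```bash
python3 - <<'E'
from h import *
to([476,132.9,37],5)
cv2.imwrite("pics/s4.png",cv2.resize(get_image("scene")[130:355,255:495,::-1],None,fx=2.6,fy=2.6))
E
```

```text
t 6.6 pos [486.7 134.5  36.3] yaw 5.05 tilt [ 0.062  0.004 -0.998] shift cm [-1.07  0.07 -0.13] turn 0.05 F [ 8.  -1.3 -7.4] w 30.71769978033701 q6 0.19
```

View pics/s4.png

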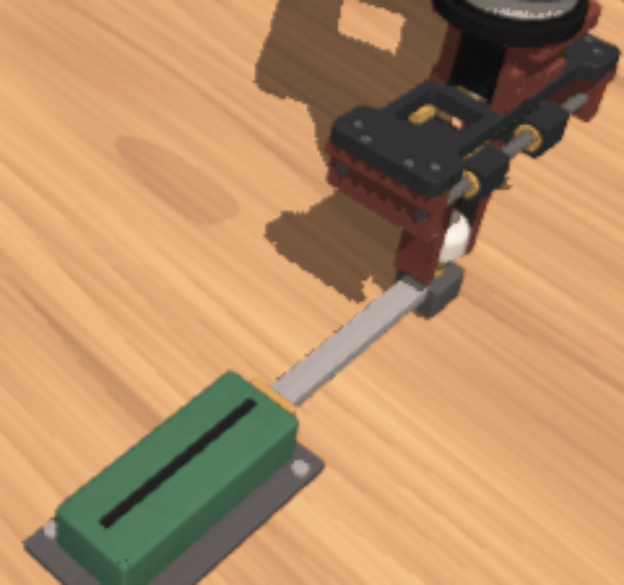

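>>> {"name": "arm_command", "arguments": {
  "increments": [
    [[-0.6,0,0.03],0],
    [[-0.6,0,0.03],0],
    [[-0.6,0,0.03],0],
    [[-0.5,0,0],0]
  ]
}}

```text
t: 7.05
ee_pos: [477.8, 134.0, 36.5]
orientation: [-3.131, -0.14, -0.14]
ft_force: [18.9, -5.6, -19.6]
width: 30.5
```

```bash
python3 - <<'E'
from h import *
to([476,132.9,37],5)
cv2.imwrite("pics/s5.png",cv2.resize(get_image("scene")[130:355,255:495,::-1],None,fx=2.6,fy=2.6))
E
```

```text
t 7.05 pos [477.8 134.   36.5] yaw 5.11 tilt [ 0.089  0.009 -0.996] shift cm [-0.18  0.09 -0.06] turn 0.11 F [ 18.9  -5.6 -19.6] w 30.530538760099112 q6 0.2
```

View pics/s5.png

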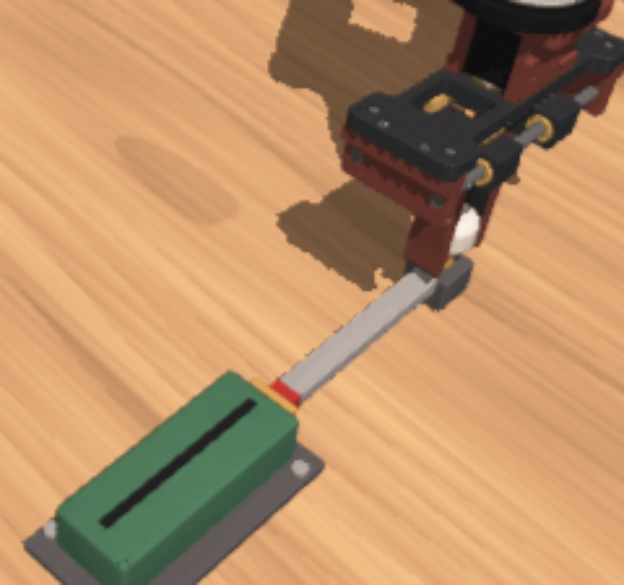

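```bash
python3 - <<'E'
from h import *
im=get_image("scene")[:,:,::-1]
cv2.imwrite("pics/s6.png",cv2.resize(im[225:300,345:445],None,fx=7,fy=7,interpolation=0))
to([476,132.9,37],5)
p=camera_params("scene")
u=np.array([np.cos(np.radians(5)),np.sin(np.radians(5)),0])
P=[np.array([700,152.1,z])-u*d for d in(75,86,225) for z in (20,)]
print(cv2.projectPoints(np.array(P),p["rvec"],p["tvec"],p["K"],None)[0][:,0])
print([(cv2.projectPoints(np.array(P),p["rvec"],p["tvec"],p["K"],None)[0][:,0]-[345,225])*7])
E
```

```text
t 7.15 pos [477.8 134.   36.5] yaw 5.1 tilt [ 0.089  0.009 -0.996] shift cm [-0.18  0.09 -0.06] turn 0.1 F [ 16.4  -3.4 -13.8] w 30.67441485048915 q6 0.2
[[359.66258526 284.97192378]
 [364.72148082 280.75117355]
 [422.65540296 232.41560069]]
[array([[102.63809682, 419.80346645],
       [138.05036577, 390.25821485],
       [543.58782073,  51.90920483]])]
```

View pics/s6.png

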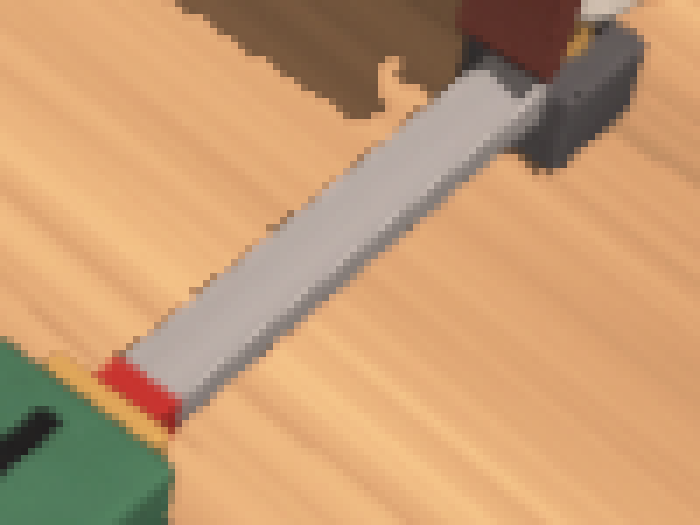

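The red band shows at crop (140,390) and the Fx is high. But the growing tool tilt is straining the knob upward (Fz about −15 N). I'll loosen the jaws and finish by hooking the knob with the rear finger alone.

>>> {"name": "arm_command", "arguments": {
  "increments": [
    [[0,0,0],0],
    [[0,0,0],0],
    [[0,0,0],0],
    [[0,0,0],0],
    [[0,0,0],0]
  ],
  "gripper": 0.55
}}

```text
t: 7.65
ee_pos: [478.2, 133.9, 36.7]
orientation: [-3.131, -0.139, -0.141]
ft_force: [-0.4, 0.5, 0.2]
width: 48.0
```

```bash
python3 - <<'E'
from h import *
to([476,132.9,37],5)
im=get_image("scene")[:,:,::-1]
cv2.imwrite("pics/s7.png",cv2.resize(im[180:300,345:465],None,fx=5,fy=5,interpolation=0))
E
```

```text
t 7.65 pos [478.2 133.9  36.7] yaw 5.09 tilt [ 0.09   0.009 -0.996] shift cm [-0.22  0.08 -0.05] turn 0.09 F [-0.4  0.5  0.2] w 47.98749547024311 q6 0.2
```

View pics/s7.png

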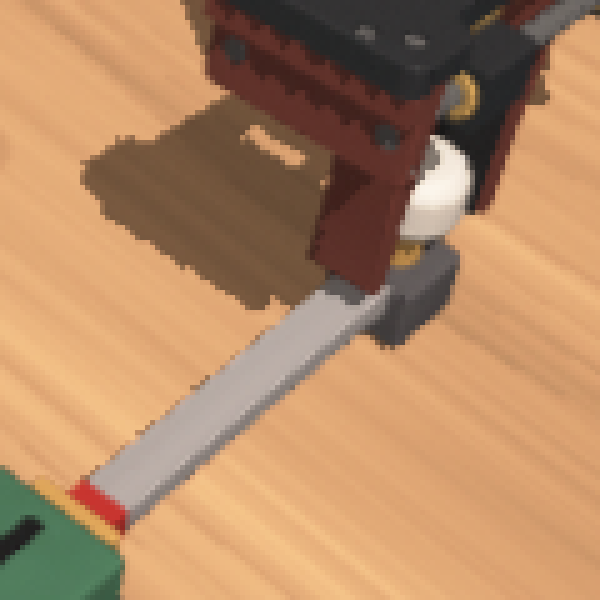

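>>> {"name": "arm_command", "arguments": {
  "increments": [
    [[-0.6,0,-0.03],0],
    [[-0.4,0,-0.03],0],
    [[-0.4,0,-0.03],0],
    [[-0.4,0,-0.03],0]
  ]
}}

```text
t: 8.1
ee_pos: [469.5, 134.4, 38.5]
orientation: [-3.125, -0.14, -0.174]
ft_force: [11.5, -1.4, -6.6]
width: 48.6
```

```bash
python3 - <<'E'
from h import *
to([476,132.9,37],5)
im=get_image("scene")[:,:,::-1]
cv2.imwrite("pics/s8.png",cv2.resize(im[180:300,345:465],None,fx=5,fy=5,interpolation=0))
E
```

```text
t 8.1 pos [469.5 134.4  38.5] yaw 5.11 tilt [ 0.11   0.014 -0.994] shift cm [0.62 0.21 0.22] turn 0.11 F [11.5 -1.4 -6.6] w 48.565603517688146 q6 0.21
```

View pics/s8.png

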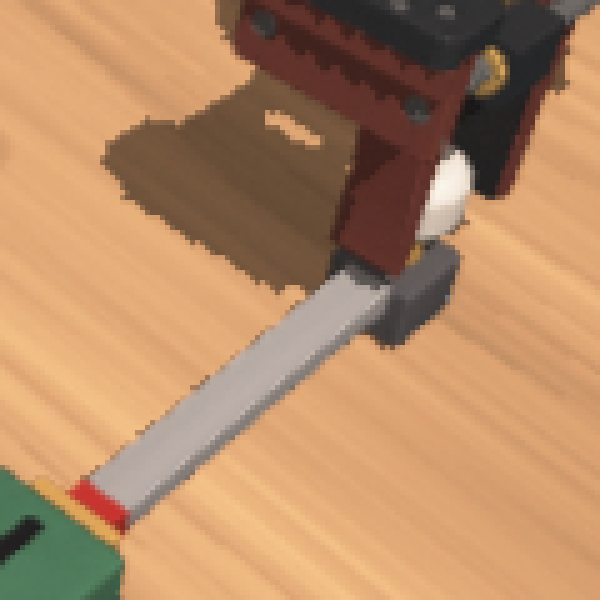

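>>> {"name": "arm_command", "arguments": {
  "increments": [
    [[-0.5,0,0.03],0],
    [[-0.6,0,0.03],0],
    [[-0.6,0,0.03],0]
  ]
}}

```text
t: 8.45
ee_pos: [469.6, 136.4, 39.9]
orientation: [-3.114, -0.14, -0.228]
ft_force: [16.4, -1.7, -7.3]
width: 48.5
```

```bash
python3 - <<'E'
from h import *
to([476,132.9,37],5)
im=get_image("scene")[:,:,::-1]
cv2.imwrite("pics/s9.png",cv2.resize(im[180:300,345:465],None,fx=5,fy=5,interpolation=0))
a=cv2.imread("pics/s8.png").astype(int);b=cv2.imread("pics/s9.png").astype(int);c=cv2.imread("pics/s7.png").astype(int)
for q in(c,a,b): m=(q[...,2]>150)&(q[...,1]<90)&(q[...,0]<90);m[:400]=0;print(m.sum()/25)
E
```

```text
t 8.45 pos [469.6 136.4  39.9] yaw 5.09 tilt [ 0.145  0.022 -0.989] shift cm [0.55 0.41 0.37] turn 0.09 F [16.4 -1.7 -7.3] w 48.503023891344085 q6 0.22
45.0
45.0
46.0
```

View pics/s9.png

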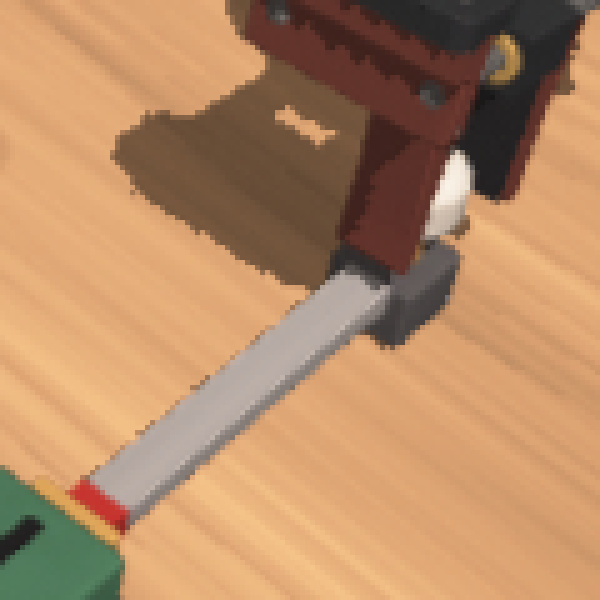

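Force 16 N, more than the 7 to 9 N it takes to pull, moved neither the bar nor the red band, so it's against the stop. Now I open fully, centre, and lift off.

>>> {"name": "arm_command", "arguments": {
  "increments": [
    [[0,0,0],0],
    [[0,0,0],0],
    [[0,0,0],0],
    [[0,0,0],0],
    [[0,0,0],0],
    [[0,0,0],0]
  ],
  "gripper": 1
}}

```text
t: 9.1
ee_pos: [467.8, 136.2, 39.9]
orientation: [-3.114, -0.14, -0.227]
ft_force: [-0.0, -0.1, -0.3]
width: 87.5
```

>>> {"name": "arm_command", "arguments": {
  "increments": [
    [[0,0,-1],0],
    [[0.2,0,-1.5],0],
    [[0.2,0,-2],0],
    [[0.2,0,-2],0],
    [[0,0,-3],0],
    [[0,0,-3],0],
    [[0,0,-3],0],
    [[0,0,0],0]
  ]
}}

```text
t: 9.9
ee_pos: [448.4, 132.8, 202.7]
orientation: [-3.115, -0.14, -0.222]
ft_force: [0.4, -0.3, 0.3]
width: 87.8
```

```bash
python3 - <<'E'
from h import *
to([476,132.9,37],5)
im=get_image("scene")[:,:,::-1]
cv2.imwrite("pics/s10.png",cv2.resize(im[60:360,145:545],None,fx=2,fy=2,interpolation=2))
q=cv2.resize(im[180:300,345:465],None,fx=5,fy=5,interpolation=0).astype(int)
m=(q[...,2]>150)&(q[...,1]<90)&(q[...,0]<90);m[:400]=0;print(m.sum()/25)
E
```

```text
t 9.9 pos [448.4 132.8 202.7] yaw 5.12 tilt [ 0.141  0.022 -0.99 ] shift cm [ 0.36  0.39 16.79] turn 0.12 F [ 0.4 -0.3  0.3] w 87.79166108948132 q6 0.2
44.0
```

View pics/s10.png

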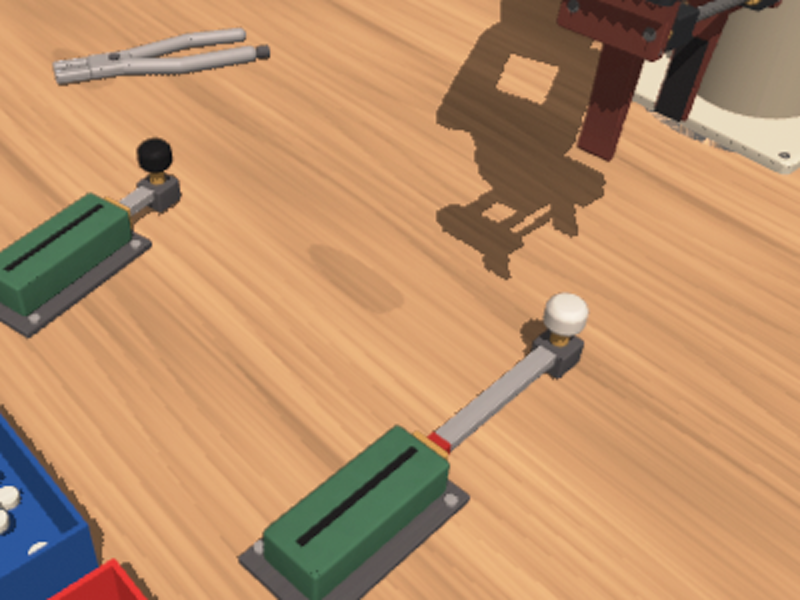

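The white bar is out with the red band showing at (440,441), the knob is free, and the black knob looks untouched. I'll measure how far out it is, in both views if possible.

```bash
python3 - <<'E'
from h import *
im=get_image("scene")[:,:,::-1]; cv2.imwrite("pics/sf.png",im); im2=get_image("top")[:,:,::-1]; cv2.imwrite("pics/tf.png",im2)
a=cv2.resize(im[190:300,350:450],None,fx=4,fy=4,interpolation=2); b=cv2.resize(im2[215:325,140:240],None,fx=4,fy=4,interpolation=2)
cv2.imwrite("pics/f.png",np.hstack([a,b]))
# block edge comparison with end-of-pull picture
s9=cv2.imread("pics/s9.png")[::5,::5].astype(int); now=im[180:300,345:465].astype(int)
d=np.abs(s9-now).sum(2); print((d[50:72,78:92]>60).sum(), (d[95:108,12:30]>60).sum())
E
```

```text
22 0
```

View pics/f.png

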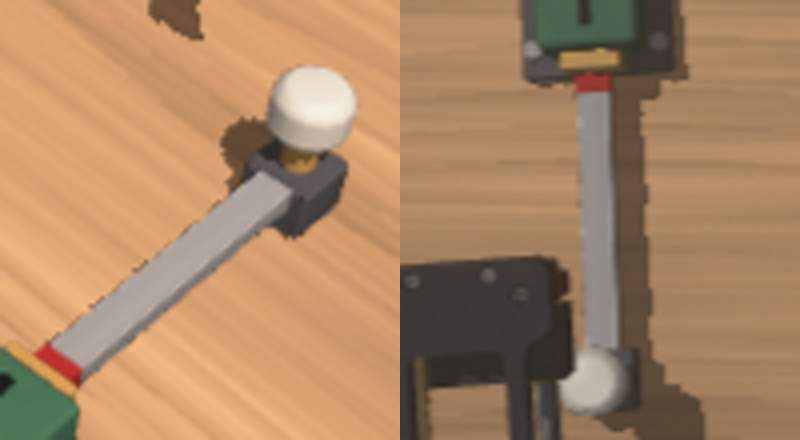

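```bash
python3 - <<'E'
from h import *
k0,_=tri((186.4,263.4),(391.6,246.1))
k,e=tri((195/4+139.6,381/4+214.6),(312/4+349.6,110/4+189.6)); print(k,e,k-k0)
for v in(68,75,91): print(onz("top",(193/4+139.6,v/4+214.6),20).round(1))
print("expected",700.08-225*.9962,152.1-225*.087, "collar x",700.08-75*.9962)
E
```

```text
[475.68270428 133.38975121  53.33537914] 1.3137872825730081 [-86.36150589  -7.56230882  -0.30998339]
[627.6 146.8  20. ]
[624.1 146.6  20. ]
[616.1 146.2  20. ]
expected 475.93500000000006 132.525 collar x 625.365
```

```bash
python3 -c "
from h import *
to([476,133,37],5)
print(close_job())"
```

```text
t 10.05 pos [446.4 132.2 198.5] yaw 5.13 tilt [ 0.135  0.02  -0.991] shift cm [ 0.73  0.31 16.4 ] turn 0.13 F [ 0.2 -0.3 -0.4] w 88.13644971224107 q6 0.2
the job is handed in; nothing more can be done
None
```

The white-knobbed bar is pulled out to its stop and left there. I handed the job in at t ≈ 10 s, with the gripper open and well above the knob.

**How it went:** I gripped the white knob and drew it about 87 mm along the gauge's line. Near the end the tool was tilting and straining the knob upward, so I loosened the jaws and finished with the rear finger alone. At 16 N, against the 7–9 N a pull takes, the bar moved no further.

**Last checks:**
- **Knob position:** after release it measured (475.7, 133.4) mm, against (475.9, 132.5) expected at full extension.
- **Red band:** it shows outside the collar, about 9–10 mm measured against the nominal 11 mm. That is within picture resolution, but it does not by itself prove the last millimetre.
- **Holding:** the band looked the same before and after I let go. Differences near the block in the before-and-after pictures are probably the gripper leaving the view.
- **Other gauge:** the arm stayed well away from the black-knobbed gauge, and it looked unchanged.
- **Tool tilt:** the tool ended tilted about 8°, drift I could not correct with the moves available. The highest wrist force I read was about 28 N.

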